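Push a grille section past the post into its bay

TASK

Push the long dark grille section across the bench, angling one end in behind the short steel post and then swinging the other end in, until the whole section lies inside the three-sided steel bay, flat along its back wall. Only push it from outside: do not straddle it with the fingers, grip it, lift it or tip it. Leave the other things on the bench where they are.

Things in the scene. Friction and masses are not known exactly. Their poses are not given: they have to be found in the camera images.
- grille: long dark grille section: a loose solid bar 280 mm long, 45 wide, 25 tall, about 0.45 kg, lying flat on the bench; it slides with friction (2 to 5 N). Origin: centre of its underside; y along its length, x across, z up. Its ends are alike. Starts on the robot's side of the bay, its middle to the right (-y) of the bay's middle, clear of the post, within 25 degrees of parallel to the bay
- bay: fixed three-sided steel bay with no floor (the bench is its floor); walls 10 mm thick, 30 tall. Origin: on the bench at the foot of the back wall's inner face, midway along it. x points from the open mouth through the back wall (away from the robot), y along the back wall to the robot's left. Inside: back wall at x = 0, end walls at y = -170 and +170 mm
- bay_left (a point): outer tip, at bench height, of the inner face of the bay's left (+y) end wall, which reaches 90 mm out from the back wall
- bay_right (a point): outer tip, at bench height, of the inner face of the bay's right (-y) end wall, which reaches 55 mm out from the back wall
- post: fixed round steel post, 20 mm in diameter, 63 tall, before the bay's mouth near its left end. Origin: centre of its foot, in the bay's frame at x = -95 mm (85 mm are free between post and back wall) and y between 85 and 105 mm. The opening between post and right end wall is shorter than the section, so one end must go in behind the post first
- cap_a: a black plastic cap, 48 mm across and 44 mm tall; loose, to be left alone. Origin: centre of its underside
- cap_b: another black cap like it; loose, to be left alone. Origin: centre of its underside
- ring_white: a white plastic ring lying flat, 60 mm across and 8 mm tall; loose, to be left alone. Origin: centre of its underside
- ring_yellow: a yellow ring like it; loose, to be left alone. Origin: centre of its underside
- jar: a small amber jar with a cap, 48 mm across and 60 mm tall; loose, to be left alone. Origin: centre of its underside
- dish: a shallow clear dish, 72 mm across and 22 mm tall; loose, to be left alone. Origin: centre of its underside
- tweezers: white plastic tweezers lying flat, about 145 mm long, 12 mm wide and 6 mm tall, along own x; loose, to be left alone. Origin: centre of its underside

How it is judged:
By the outcome, as a careful person would: the job done as asked, in the order asked, and still so for the second after the job is handed in, with the robot touching nothing.
It also fails if it takes over 70 s, if anything falls off the work surface, if the arm or the gripper's body presses on something with over 40 N, if the wrist force passes 120 N, or if a joint passes its speed limit or range.

ROBOT

A 7-joint arm with a two-finger parallel gripper is mounted at the origin on the work surface. World frame = base frame: x ahead of the robot, y to its left, z up, the work surface at z = 0. Lengths are in mm, angles in rad, forces in N, time in s.
With the tool pointing down it reaches from about 400 to 925 mm from the base axis. Payload 5.6 kg.
Tool frame: the origin (TCP) lies at the very end of the fingers, on their centre line; the grasp point (between the pads) lies robot.grasp_offset behind it (robot.grasp_offset is the distance from the TCP to the grasp point, in mm); z points along the fingers, y is the line along which they close (so a half turn about z gives the same grasp; the last joint's range is limited). The gripper opens to 85 mm and grips with 20 to 120 N. Pads are 22 mm wide; open, the fingers measure 114 mm over their backs; the gripper's body (76 mm by 85 mm) begins 54 mm behind the grasp point. The pads swing forward as they close: fully open they stand 13 mm farther back than shut.
Start: joints at [1.144, 0.468, -0.012, 1.603, 0.006, 1.071, -0.056], TCP at [243.351, -602.734, 231.29] pointing down, gripper open.
Joint ranges: [-2.53, 2.53], [-0.31, 2.02], [-1.57, 1.55], [0.28, 2.44], [-1.29, 4.43], [0.15, 1.84], [-2.92, 2.92]. Speed limits (rad/s): [2.57, 2.57, 3.14, 3.14, 3.14, 3.14, 3.14].

INTERFACE

Orientations are given as a unit quaternion [w, x, y, z].
In Python, from workcell import robot gives the robot as it stands. The module is installed in compiled form; this text tells all that it offers.
- The arm moves only by the tool drive_tool, never from a script. Its argument "increments" is a list that holds one entry, the list of rows, each a list of 7 numbers: the shift along the tool's x, y, z in mm, then the turn, a rotation vector about the tool's x, y, z in rad, then the opening, from 0 (shut) to 1 (fully open). A call has 1 to 12 rows; each row shifts and turns the commanded pose from where the row before left it, along the tool's axes as they then stand; what a row does not reach is not made up. A row lasts 1/10 s, in which the tool goes at most 50 mm and 8.59 degrees, less where a joint would pass 70% of its speed; a pose out of reach is approached as far as the arm can. A call is refused whole if a number of a shift passes 50 or a number of a turn 0.15, either way. A call with a gripper value outside its range is refused whole. The fingers move at their own pace and stop on an object; "grip_force" is the grip in N (left out, the last holds). Time passes only in rows, so rows that do not move let the fingers close. It gives the time, the measured TCP pose, the force, the opening and the grip force at its end, in the units of the state.
- robot.get_state(): the state, without advancing time (a new reading comes with each control period).
- robot.grab_frame(name): name is "side" or "top" or "wrist"; returns the picture (420x560x3 uint8, blue, green, red); there is no depth.
- robot.camera_info(name): a dict with "fx", "fy", "cx", "cy" (pixels), "rvec" (rotation vector, rad) and "tvec" (3), from world to camera coordinates, as OpenCV has them. Camera axes: x right, y down, z forward; pixel columns grow to the right and rows downward; lengths in mm; the calibration is good to about 2 mm. A picture is of the moment at which its call begins: read the wrist's pose just before it. camera_info takes no time and is no camera call; for the wrist camera it gives the pose at the moment of the call.
- robot.sign_off(): hands the job in; it is judged then, once.
The state is a dict: "t": time; "qpos": joint angles; "joint_vel": joint speeds; "effort": joint torques, N m; "eef_pos": TCP position; "tool_rot": TCP orientation; "force": force on the tool from outside, world axes, zero at the start; "wrist_torque": the same for the moment, N m; "gripper_width": opening from 0.0 (shut) to 1.0 (fully open); "finger_force": force on a finger pad.
Only numpy, scipy, OpenCV 4.12 (cv2) and the standard library are available. Lean on these libraries where they do the work, as an engineer would, in place of code of your own. Each camera call takes 0.05 s, during which the arm holds its last target. There are 200 camera calls.

## Working session

There is one attempt and no reset: what is moved stays moved. The work goes in short steps, Python scripts to look and compute and a tool call to move; the robot and the scene stay as the last step left them, time stands still between calls to the robot, and variables do not carry over. Pictures are saved under pics/ and viewed, at most 10 in all, crops included, and the job is handed in when it is done.

Besides the shell and the picture viewer there is one more tool, called after "Emit:" as name([rows], argument=value, ...), one row to a line, values as JSON. drive_tool: Moves the arm, as the interface text tells. Its arguments: {"type":"object","properties":{"increments":{"type":"array"},"grip_force":{"type":"number"}},"required":["increments"]}

```bash
mkdir -p pics; python3 - <<'E'
from workcell import robot
import cv2
s=robot.get_state();print(s['t'],s['eef_pos'],s['tool_rot'],s['gripper_width'],robot.grasp_offset)
for n in('top','side'):
    cv2.imwrite(f'pics/{n}0.png',robot.grab_frame(n)); print(robot.camera_info(n))
E
```

```text
0.0 [ 243.14648649 -602.20647033  230.31320961] [-8.73496079e-04  9.81645268e-01  1.90713802e-01 -2.25849994e-04] 1.0000008667048341 18.700000000000003
{'fx': 418.65895633595716, 'fy': 418.65895633595716, 'cx': 273.4801126337592, 'cy': 209.67955856919713, 'rvec': array([ 2.10768541, -2.1598381 ,  0.13315451]), 'tvec': array([-52.74186163, 531.28840609, 988.33635746])}
{'fx': 386.31387976473144, 'fy': 386.31387976473144, 'cx': 279.7008779911616, 'cy': 209.74614136689067, 'rvec': array([ 0.40275403, -2.57733924,  1.41840419]), 'tvec': array([472.69054266, 139.86800804, 925.49768799])}
```

View pics/top0.png

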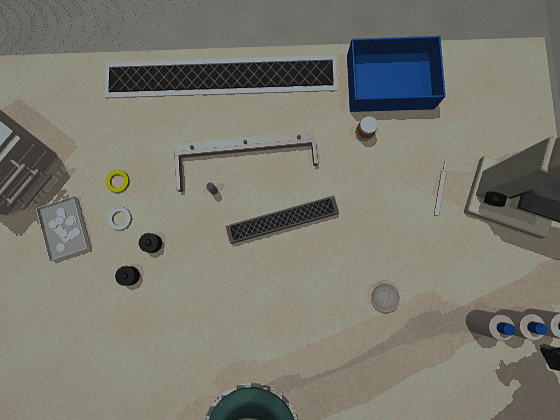

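View pics/side0.png

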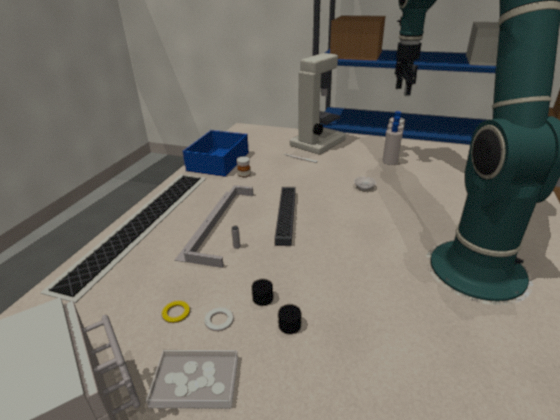

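The top picture shows the grille from about (230,235) to (336,206). The bay's left tip is near (180,190), its right tip near (317,165), and the post near (212,188). I'll enlarge it for accurate corners.

```bash
python3 - <<'E'
import cv2
i=cv2.imread('pics/top0.png')[120:260,160:355]
cv2.imwrite('pics/crop0.png',cv2.resize(i,None,fx=4,fy=4,interpolation=cv2.INTER_CUBIC))
E
```

```text
(no output)
```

View pics/crop0.png

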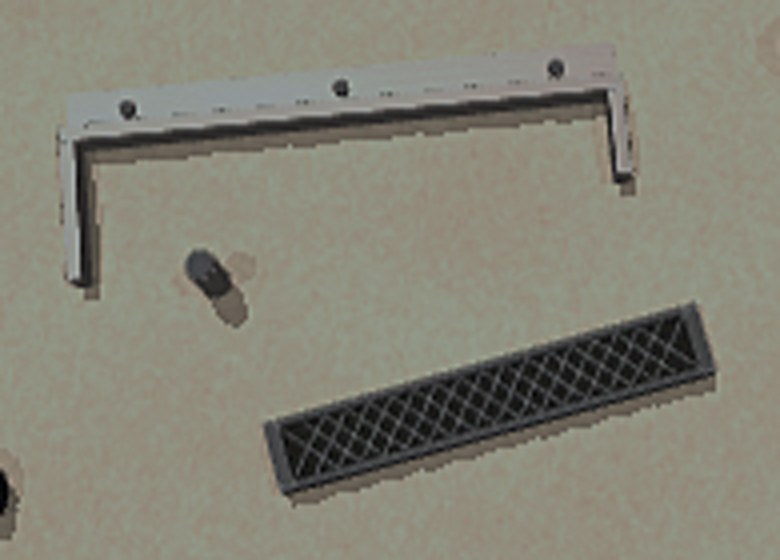

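```bash
cat > h.py <<'E'
import cv2, numpy as np
from workcell import robot
from scipy.optimize import least_squares
def w(name,uv,z):
    c=robot.camera_info(name);K=np.array([[c['fx'],0,c['cx']],[0,c['fy'],c['cy']],[0,0,1]])
    R=cv2.Rodrigues(c['rvec'])[0];o=-R.T@c['tvec']
    d=(R.T@np.linalg.inv(K)@np.c_[np.atleast_2d(uv),np.ones(len(np.atleast_2d(uv)))].T).T
    return (o+d*((z-o[2])/d[:,2])[:,None])[:,:2]
def T(p,q): # pose (x,y,th), local pts -> world
    c,s=np.cos(p[2]),np.sin(p[2]);return np.asarray(q,float)@np.array([[c,s],[-s,c]])+p[:2]
def inv(p,q):
    c,s=np.cos(p[2]),np.sin(p[2]);return (np.asarray(q,float)-p[:2])@np.array([[c,-s],[s,c]])
def fit(local,world,p0=None):
    p0=[*np.mean(world,0),0] if p0 is None else p0
    r=least_squares(lambda p:(T(p,local)-world).ravel(),p0);return r.x,np.abs(r.fun).max()
GR=np.array([[22.5,140],[22.5,-140],[-22.5,-140],[-22.5,140]])
E
python3 - <<'E'
from h import *
px=lambda a:np.array([160,120])+(np.array(a)+.5)/4-.5
b,e=fit([[0,170],[0,-170],[-90,170],[-55,-170]],w('top',px([[78,140],[607,90],[80,281],[622,176]]),30));print('bay',b,e)
g,e=fit(GR,w('top',px([[266,422],[695,304],[715,372],[288,492]]),25));print('grille',g,e,'in bay',inv(b,g[:2]),np.degrees(g[2]-b[2]))
po=w('top',px([[201,263]]),63);pf=w('top',px([[220,287]]),0);print('post',po,pf,inv(b,po),inv(b,pf))
print('grille corners bay',inv(b,T(g,GR)).round())
print('bay corners w',T(b,[[0,170],[0,-170],[-90,170],[-55,-170],[-95,95]]).round())
for n,uv,z in [('capa',(150,242),44),('capb',(127,275),44),('ringw',(119,218),8),('dish',(385,297),22),('jar',(368,127),60)]:print(n,w('top',uv,z).round())
E
```

```text
bay [6.89284103e+02 2.72327875e+00 6.60170446e-02] 2.0854855806365435
grille [ 5.08099702e+02 -8.71692049e+01  2.47984640e-01] 3.498172680189967 in bay [-186.71984664  -77.74409565] 10.425975233528275
post [[589.80323384  86.59814376]] [[587.15919474  85.41079079]] [[-93.73101673  90.25482113]] [[-96.44762484  89.2444795 ]]
grille corners bay [[-190.   64.]
 [-139. -211.]
 [-184. -220.]
 [-234.   56.]]
bay corners w [[ 678.  172.]
 [ 700. -167.]
 [ 588.  166.]
 [ 646. -171.]
 [ 588.   91.]]
capa [[458. 236.]]
capb [[380. 290.]]
ringw [[523. 328.]]
dish [[ 313. -328.]]
jar [[ 726. -303.]]
```

Bay pose fits to 2 mm, and the post and grille sizes agree with what was given. I'll start moving: turn to the working yaw, then travel towards the grille's left end on the robot side.

Emit:
drive_tool([
  [[0,0,0,0,0,0.133,0.5],[0,0,0,0,0,0.133,0.5],[0,0,0,0,0,0.133,0.5],[0,0,0,0,0,0.133,0.5],[0,0,0,0,0,0.133,0.5],[0,-40,8,0,0,0,0.5],[0,-40,8,0,0,0,0.5],[0,-40,8,0,0,0,0.5],[0,-40,8,0,0,0,0.5],[0,-40,8,0,0,0,0.5],[0,-40,8,0,0,0,0.5],[0,-40,8,0,0,0,0.5]],
])

```text
t: 1.3
eef_pos: [321.1, -332.0, 174.8]
tool_rot: [-0.0, 0.99, -0.14, -0.0]
force: [1.0, 0.0, -0.1]
gripper_width: 0.503
finger_force: 0.0
```

```bash
cat >> h.py <<'E'
B=np.array([689.3,2.7,0.066])
from scipy.spatial.transform import Rotation as Ro
def nav(x=None,y=None,z=None,bay=False,yaw=None):
    """tool-axes delta to world (or bay) point, turn about tool z to a yaw of tool x (deg, bay frame)"""
    s=robot.get_state();p=s['eef_pos'];q=s['tool_rot'];R=Ro.from_quat([*q[1:],q[0]]).as_matrix()
    ps=np.arctan2(R[1,0],R[0,0])
    print('t',round(s['t'],2),'tcp',p.round(1),'bay',inv(B,p[:2]).round(1),'yaw_bay',np.degrees(ps-B[2]).round(2),'tilt',R[2].round(3),'F',s['force'].round(1),'w',round(s['gripper_width'],2),'q7',s['qpos'].round(2))
    if x is not None:
        t=T(B,[x,y]) if bay else np.array([x,y])
        print('delta tool',(R.T@(np.array([*t,z])-p)).round(1))
    if yaw is not None: print('turn z',-(np.radians(yaw)+B[2]-ps).round(3))
E
python3 -c "
from h import *
nav(425,-14,4,yaw=-20)"
```

```text
t 1.3 tcp [ 321.1 -332.   174.8] bay [-389.4 -309.7] yaw_bay -19.9 tilt [-0. -0. -1.] F [ 1.   0.  -0.1] w 0.5 q7 [ 0.71  0.23  0.02  2.1  -0.01  0.81 -1.12]
delta tool [  11.5 -334.3  170.9]
turn z 0.002
```

Emit:
drive_tool([
  [[1.5,-42,10,0,0,0,0.5],[1.5,-42,10,0,0,0,0.5],[1.5,-42,10,0,0,0,0.5],[1.5,-42,10,0,0,0,0.5],[1.5,-42,10,0,0,0,0.5],[1.5,-42,10,0,0,0,0.5],[1.5,-42,10,0,0,0,0.5],[1,-40,10,0,0,0,0.5],[0,0,30,0,0,0,0.5],[0,0,30,0,0,0,0.5],[0,0,20,0,0,0,0.5],[0,0,10,0,0,0,0.5]],
])

```text
t: 2.5
eef_pos: [423.6, -15.9, 3.5]
tool_rot: [0.0, 0.99, -0.14, -0.002]
force: [-0.5, -0.4, 0.7]
gripper_width: 0.501
finger_force: 0.0
```

```bash
python3 - <<'E'
from h import *
nav(425,-14,4,yaw=-20)
cv2.imwrite('pics/top1.png',robot.grab_frame('top'))
E
```

```text
t 2.5 tcp [423.6 -15.9   3.5] bay [-266.4   -1. ] yaw_bay -19.87 tilt [-0.003  0.001 -1.   ] F [-0.5 -0.4  0.7] w 0.5 q7 [ 0.06  0.52 -0.12  2.26  0.16  0.37 -2.05]
delta tool [ 0.8 -2.2 -0.5]
turn z 0.002
```

View pics/top1.png

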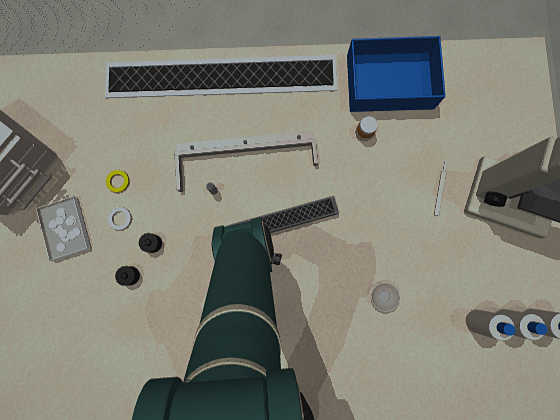

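The picture shows the arm behind the grille's left part, with the right end still unmoved near (336,206). Next is the rotating push.

Emit:
drive_tool([
  [[8,-2,0,0,0,0,0.5],[8,-2,0,0,0,0,0.5],[8,-2,0,0,0,0,0.5],[8,-2,0,0,0,0,0.5],[8,-2,0,0,0,0,0.5],[8,-2,0,0,0,0,0.5],[8,-2,0,0,0,0,0.5],[8,-2,0,0,0,0,0.5],[8,-2,0,0,0,0,0.5],[8,-2,0,0,0,0,0.5],[0,0,0,0,0,0,0.5]],
])

```text
t: 3.65
eef_pos: [509.4, -19.3, 5.4]
tool_rot: [-0.0, 0.99, -0.14, 0.001]
force: [-0.7, 1.0, -0.1]
gripper_width: 0.498
finger_force: 0.0
```

```bash
python3 - <<'E'
from h import *
nav()
a=robot.grab_frame('top');b=robot.grab_frame('side')
i=np.hstack([cv2.resize(a[120:270,160:360],None,fx=2,fy=2),cv2.resize(b[150:300,150:350],None,fx=2,fy=2)])
cv2.imwrite('pics/c2.png',i)
E
```

```text
t 3.65 tcp [509.4 -19.3   5.4] bay [-180.9  -10.1] yaw_bay -19.93 tilt [ 0.003 -0.001 -1.   ] F [-0.7  1.  -0.1] w 0.5 q7 [ 0.08  0.6  -0.13  2.06  0.15  0.48 -2.02]
```

View pics/c2.png

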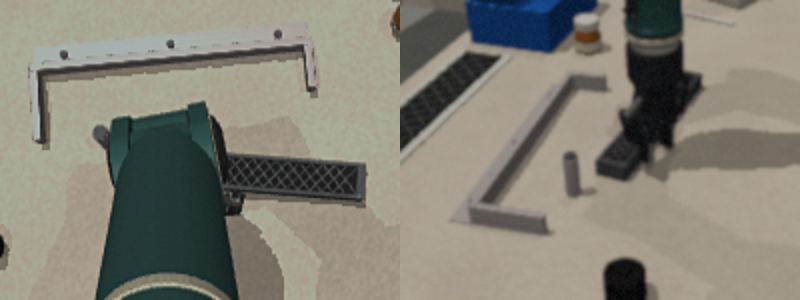

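```bash
python3 - <<'E'
from h import *
r=w('top',[[343,201.5],[341.5,220]],25);l=w('side',[[249,230],[264,236]],25);e=w('top',[[274,196],[343,201.5]],25)
print(inv(B,r),inv(B,l),np.degrees(np.arctan2(*(e[1]-e[0])[::-1])+np.pi/2-B[2]))
g,er=fit(GR,np.array([[0,0]]*4)+np.array([l[0],r[0],r[1],l[1]]));print(g,er,'bay',inv(B,g[:2]),np.degrees(g[2]-B[2]))
E
```

```text
[[-157.0465203  -231.30675593]
 [-202.68603964 -222.42329569]] [[-116.29639176   48.45047332]
 [-163.35059262   65.53976515]] -9.962876077001928
[ 5.35404768e+02 -9.25921371e+01 -7.76269318e-02] 8.592646501766936 bay [-159.84488608  -84.9349533 ] -8.229217014122371
```

The side view shows the grille's left end clear of the post, and the measured tilt is about −9°. I'll keep pushing until it lines up with the tool at −20°.

Emit:
drive_tool([
  [[8,-1,0,0,0,0,0.5],[8,-1,0,0,0,0,0.5],[8,-1,0,0,0,0,0.5],[8,-1,0,0,0,0,0.5],[0,0,0,0,0,0,0.5],[-15,0,0,0,0,0,0.5],[-15,0,0,0,0,0,0.5],[0,25,0,0,0,0,0.5],[0,25,0,0,0,0,0.5],[0,15,0,0,0,0,0.5]],
])

```text
t: 4.75
eef_pos: [492.1, -80.3, 5.5]
tool_rot: [0.0, 0.99, -0.141, 0.0]
force: [0.5, -0.2, -0.4]
gripper_width: 0.502
finger_force: 0.0
```

```bash
cat > look.py <<'E'
from h import *
import sys
nav()
a=robot.grab_frame('top');b=robot.grab_frame('side')
i=np.hstack([cv2.resize(a[120:270,160:360],None,fx=2,fy=2),cv2.resize(b[150:300,150:350],None,fx=2,fy=2)])
cv2.imwrite(f'pics/{sys.argv[1]}.png',i)
E
python3 look.py c3
```

```text
t 4.75 tcp [492.1 -80.3   5.5] bay [-202.2  -69.8] yaw_bay -19.99 tilt [ 0.001  0.001 -1.   ] F [ 0.5 -0.2 -0.4] w 0.5 q7 [ 0.2   0.59 -0.13  2.09  0.16  0.47 -1.91]
```

View pics/c3.png

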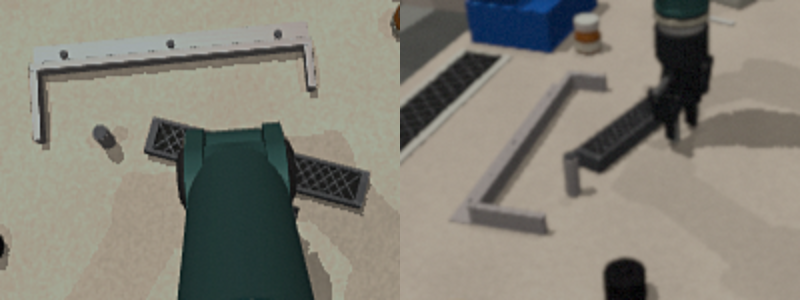

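```bash
python3 - <<'E'
from h import *
g,er=fit(GR,w('top',np.array([160,120])+np.array([[155,118],[369,173],[362,208],[146,153]])/2,25));print(er,'bay',inv(B,g[:2]),np.degrees(g[2]-B[2]))
print(inv(B,T(g,GR)))
c=inv(B,g[:2]);f=g[2]-B[2];n=-np.array([np.cos(f),np.sin(f)]);u=np.array([-np.sin(f),np.cos(f)])
print('n',n@c,'post',n@[-95,90]-n@c,'tool ahead',(inv(B,robot.get_state()['eef_pos'][:2])-c)@np.c_[-n,u])
E
```

```text
2.66551894908946 bay [-144.18559258  -96.87433305] -19.825180823942485
[[ -75.53793183   27.19721354]
 [-170.50032203 -236.20769235]
 [-212.83325334 -220.94587963]
 [-117.87086313   42.45902625]]
n 102.7849079607921 post 17.108239103576395 tool ahead [-63.70880474   5.13730457]
```

Emit:
drive_tool([
  [[12,0,0,0,0,0,0.5],[12,0,0,0,0,0,0.5],[7,0,0,0,0,0,0.5],[6,0,0,0,0,0,0.5],[6,0,0,0,0,0,0.5],[6,0,0,0,0,0,0.5],[6,0,0,0,0,0,0.5],[0,0,0,0,0,0,0.5],[-15,0,0,0,0,0,0.5],[-15,0,0,0,0,0,0.5],[-10,0,-25,0,0,0,0.5],[0,0,-40,0,0,0,0.5]],
])

```text
t: 6.05
eef_pos: [503.7, -81.4, 68.7]
tool_rot: [-0.0, 0.99, -0.14, -0.003]
force: [0.8, -0.8, -0.5]
gripper_width: 0.504
finger_force: 0.0
```

Emit:
drive_tool([
  [[0,0,0,0,0,-0.145,0.15],[0,0,0,0,0,-0.145,0.15],[0,0,0,0,0,-0.145,0.15],[0,0,0,0,0,-0.145,0.15],[0,0,0,0,0,-0.145,0.15],[0,0,0,0,0,-0.145,0.15],[0,0,0,0,0,-0.145,0.15],[0,0,0,0,0,-0.145,0.15],[0,0,0,0,0,-0.145,0.15],[0,0,0,0,0,-0.145,0.15],[0,0,0,0,0,-0.12,0.15]],
])

```text
t: 7.15
eef_pos: [507.4, -82.2, 70.4]
tool_rot: [0.0, 0.798, 0.603, 0.001]
force: [0.3, 0.0, -0.6]
gripper_width: 0.149
finger_force: 0.0
```

```bash
python3 - <<'E'
from h import *
u=np.array([.342,.940]); e=np.array([-120.7,-105.4])-140*u
print(e); nav(*(e-40*u),5,bay=True,yaw=70)
E
```

```text
[-168.58 -237.  ]
t 7.15 tcp [507.4 -82.2  70.4] bay [-187.2  -72.7] yaw_bay 70.39 tilt [ 0.     0.001 -1.   ] F [ 0.3  0.  -0.6] w 0.15 q7 [ 0.54  0.55 -0.55  2.02  0.45  0.69 -0.57]
delta tool [-188.5   72.3   65.4]
turn z 0.007
```

Emit:
drive_tool([
  [[-38,0,0,0,0,0,0.15],[-38,0,0,0,0,0,0.15],[-38,0,0,0,0,0,0.15],[-38,15,0,0,0,0,0.15],[-36,25,0,0,0,0,0.15],[0,32,0,0,0,0,0.15],[0,0,30,0,0,0,0.15],[0,0,25,0,0,0,0.15],[0,0,10,0,0,0,0.15],[0,0,0,0,0,0,0.15]],
])

```text
t: 8.15
eef_pos: [522.8, -282.3, 3.9]
tool_rot: [-0.001, 0.799, 0.601, -0.0]
force: [0.4, -0.5, -0.6]
gripper_width: 0.151
finger_force: 0.0
```

```bash
python3 look.py c4
```

```text
t 8.15 tcp [ 522.8 -282.3    3.9] bay [-185.  -273.4] yaw_bay 70.08 tilt [ 0.001 -0.002 -1.   ] F [ 0.4 -0.5 -0.6] w 0.15 q7 [ 0.79  0.75 -0.47  1.84  0.51  0.68 -0.26]
```

View pics/c4.png

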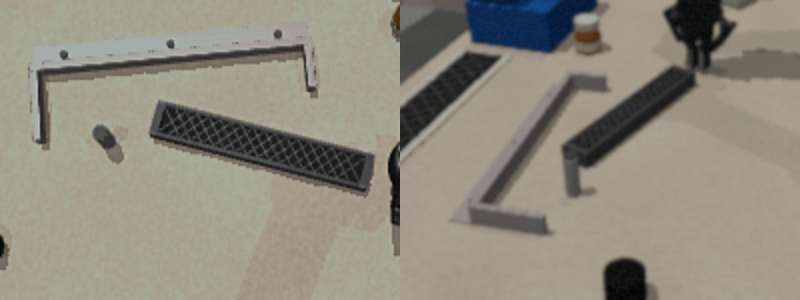

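```bash
cat > gp.py <<'E'
from h import *
def rep(P):
    g,er=fit(GR,w('top',np.array([160,120])+np.array(P)/2,25));c=inv(B,g[:2]);f=g[2]-B[2]
    n=-np.array([np.cos(f),np.sin(f)]);u=np.array([-np.sin(f),np.cos(f)])
    print(er,'bay',c,np.degrees(f));print(inv(B,T(g,GR)).round(1).tolist())
    print('post clearance',n@[-95,90]-n@c-32.5,'tool ahead,left',(inv(B,robot.get_state()['eef_pos'][:2])-c)@np.c_[-n,u])
E
python3 -c "
from gp import *
rep([[160,101],[374,154],[367,190],[151,134]])"
```

```text
2.2436297924120367 bay [-121.75382986 -105.25941414] -19.784030336833847
[[-53.2, 18.9], [-148.0, -244.6], [-190.3, -229.4], [-95.5, 34.1]]
post clearance 8.4158704443754 tool ahead,left [  -0.98745187 -179.82857835]
```

The picture confirms the grille at −19.8°, with its left end at (155,118) in the crop, which gives 8 mm clearance from the post. I'll push it lengthwise in behind the post.

Emit:
drive_tool([
  [[12,0,0,0,0,0,0.15],[12,0,0,0,0,0,0.15],[5,0,0,0,0,0,0.15],[7,0,0,0,0,0,0.15],[8,0,0,0,0,0,0.15],[8,0,0,0,0,0,0.15],[8,0,0,0,0,0,0.15],[8,0,0,0,0,0,0.15],[8,0,0,0,0,0,0.15],[8,0,0,0,0,0,0.15],[8,0,0,0,0,0,0.15],[0,0,0,0,0,0,0.15]],
])

```text
t: 9.45
eef_pos: [549.8, -194.7, 6.1]
tool_rot: [0.001, 0.799, 0.601, 0.0]
force: [0.0, -1.0, 0.6]
gripper_width: 0.148
finger_force: 0.5
```

```bash
python3 look.py c5
```

```text
t 9.45 tcp [ 549.8 -194.7    6.1] bay [-152.2 -187.8] yaw_bay 70.09 tilt [-0.001  0.002 -1.   ] F [ 0.  -1.   0.6] w 0.15 q7 [ 0.63  0.73 -0.46  1.87  0.51  0.66 -0.42]
```

View pics/c5.png

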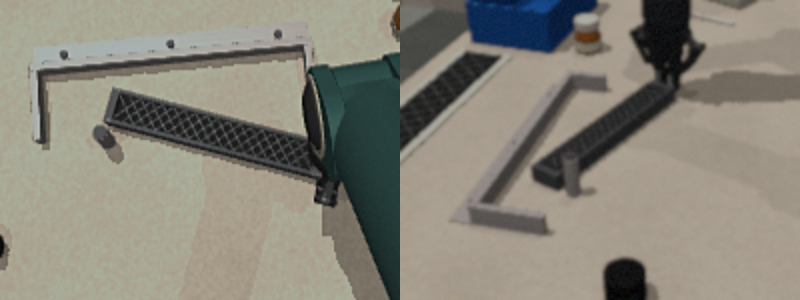

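The left end at (109,105) is now going in behind the post at (104,137), with no change of angle. I'll push the remaining 64 mm, then back off and turn the tool.

Emit:
drive_tool([
  [[8,0,0,0,0,0,0.15],[8,0,0,0,0,0,0.15],[8,0,0,0,0,0,0.15],[8,0,0,0,0,0,0.15],[8,0,0,0,0,0,0.15],[8,0,0,0,0,0,0.15],[8,0,0,0,0,0,0.15],[8,0,0,0,0,0,0.15],[0,0,0,0,0,0,0.15]],
])

```text
t: 10.45
eef_pos: [567.1, -131.6, 5.3]
tool_rot: [-0.0, 0.799, 0.601, 0.0]
force: [-0.6, 0.1, -0.6]
gripper_width: 0.152
finger_force: 0.0
```

```bash
python3 - <<'E'
from h import *
nav()
a=robot.grab_frame('top');cv2.imwrite('pics/t6.png',a)
# left half of grille: dark pixels between post and back wall, fit inner top edge
g=cv2.cvtColor(a,cv2.COLOR_BGR2GRAY)
for c in range(178,300,6): print(c,[int(v) for v in g[140:215:2,c]])
E
```

```text
t 10.45 tcp [ 567.1 -131.6    5.3] bay [-130.8 -126. ] yaw_bay 70.14 tilt [ 0.001 -0.    -1.   ] F [-0.6  0.1 -0.6] w 0.15 q7 [ 0.52  0.73 -0.46  1.87  0.51  0.66 -0.53]
178 [171, 168, 175, 175, 175, 177, 172, 182, 103, 129, 186, 197, 194, 195, 193, 192, 189, 184, 181, 178, 177, 177, 178, 177, 183, 55, 173, 173, 168, 169, 168, 171, 168, 169, 164, 170, 166, 171]
184 [165, 168, 176, 174, 176, 154, 175, 87, 53, 115, 92, 155, 153, 159, 158, 159, 162, 166, 104, 87, 91, 88, 89, 93, 94, 88, 108, 103, 172, 169, 168, 167, 169, 171, 165, 168, 171, 168]
190 [169, 177, 182, 76, 101, 180, 176, 72, 46, 123, 111, 97, 74, 80, 84, 89, 88, 107, 26, 170, 173, 166, 165, 170, 169, 171, 168, 171, 167, 174, 170, 167, 166, 171, 172, 171, 165, 168]
196 [174, 176, 175, 175, 177, 170, 187, 48, 84, 114, 72, 57, 57, 39, 23, 44, 30, 65, 73, 90, 108, 172, 170, 168, 172, 169, 171, 164, 168, 170, 165, 167, 167, 169, 168, 169, 167, 164]
202 [165, 175, 176, 175, 177, 172, 129, 51, 113, 120, 106, 45, 29, 97, 35, 93, 14, 22, 76, 49, 104, 100, 167, 169, 170, 169, 174, 170, 170, 173, 170, 164, 166, 168, 167, 165, 169, 163
[... 2137 characters left out ...]
 71, 58, 99, 165, 165, 163, 163, 164, 163, 160]
280 [174, 165, 184, 48, 55, 60, 59, 25, 91, 167, 52, 38, 35, 34, 36, 34, 32, 29, 26, 11, 25, 39, 70, 52, 69, 53, 27, 56, 64, 45, 108, 99, 169, 162, 164, 164, 163, 167]
286 [172, 166, 129, 52, 63, 59, 59, 62, 62, 60, 63, 67, 68, 71, 78, 44, 15, 11, 92, 162, 125, 68, 27, 18, 11, 9, 20, 34, 29, 78, 34, 109, 96, 164, 166, 167, 162, 164]
292 [169, 163, 84, 53, 62, 65, 67, 71, 68, 53, 68, 68, 71, 70, 75, 82, 87, 88, 54, 41, 40, 36, 37, 36, 34, 42, 37, 31, 30, 29, 51, 34, 12, 26, 49, 29, 52, 11]
298 [166, 172, 50, 60, 63, 66, 69, 59, 60, 63, 55, 53, 55, 54, 55, 54, 51, 53, 52, 51, 49, 50, 47, 49, 45, 45, 43, 44, 43, 41, 40, 36, 31, 41, 51, 21, 24, 29]
```

The edge rows give about 20° and the left corner where predicted, at about (189,157). Now I'll back off, lift, and turn square to the bay for the swing.

Emit:
drive_tool([
  [[-12,0,0,0,0,0,0.15],[-12,0,0,0,0,0,0.15],[0,0,-40,0,0,0,0.15],[0,0,-30,0,0,0.136,0.5],[0,0,0,0,0,0.136,0.5],[0,0,0,0,0,0.136,0.5],[0,0,0,0,0,0.136,0.5],[0,0,0,0,0,0.136,0.5],[0,0,0,0,0,0.136,0.5],[0,0,0,0,0,0.136,0.5],[0,0,0,0,0,0.136,0.5],[0,0,0,0,0,0.136,0.5]],
])

```text
t: 11.7
eef_pos: [559.5, -157.7, 75.0]
tool_rot: [-0.0, 1.0, 0.029, -0.0]
force: [0.3, -0.4, 0.2]
gripper_width: 0.505
finger_force: 0.0
```

```bash
python3 -c "
from h import *
nav(-175,-48,5,bay=True,yaw=0)
a=robot.grab_frame('top');cv2.imwrite('pics/t7.png',a)"
```

```text
t 11.7 tcp [ 559.5 -157.7   75. ] bay [-140.1 -151.5] yaw_bay -0.5 tilt [-0.001 -0.    -1.   ] F [ 0.3 -0.4  0.2] w 0.51 q7 [ 0.39  0.57 -0.23  1.87  0.19  0.72 -1.45]
delta tool [ -35.8 -103.2   70. ]
turn z -0.009
```

Emit:
drive_tool([
  [[-36,0,0,0,0,-0.009,0.5],[0,-35,0,0,0,0,0.5],[0,-35,0,0,0,0,0.5],[0,-33,0,0,0,0,0.5],[0,0,30,0,0,0,0.5],[0,0,25,0,0,0,0.5],[0,0,15,0,0,0,0.5],[10,0,0,0,0,0,0.5],[10,0,0,0,0,0,0.5],[8,0,0,0,0,0,0.5],[8,0,0,0,0,0,0.5],[8,0,0,0,0,0,0.5]],
])

```text
t: 12.95
eef_pos: [560.9, -53.0, 5.8]
tool_rot: [0.0, 0.999, 0.037, -0.0]
force: [-3.3, -0.6, 1.1]
gripper_width: 0.5
finger_force: 1.1
```

Emit:
drive_tool([
  [[8,0,0,0,0,0,0.5],[8,0,0,0,0,0,0.5],[8,0,0,0,0,0,0.5],[8,0,0,0,0,0,0.5],[0,0,0,0,0,0,0.5]],
])

```text
t: 13.45
eef_pos: [594.4, -49.7, 5.5]
tool_rot: [-0.0, 0.999, 0.037, 0.001]
force: [-0.3, -0.1, -0.2]
gripper_width: 0.5
finger_force: 0.0
```

```bash
python3 look.py c8
```

```text
t 13.45 tcp [594.4 -49.7   5.5] bay [-98.1 -46.1] yaw_bay 0.46 tilt [ 0.003 -0.    -1.   ] F [-0.3 -0.1 -0.2] w 0.5 q7 [ 0.19  0.7  -0.21  1.85  0.23  0.61 -1.66]
```

View pics/c8.png

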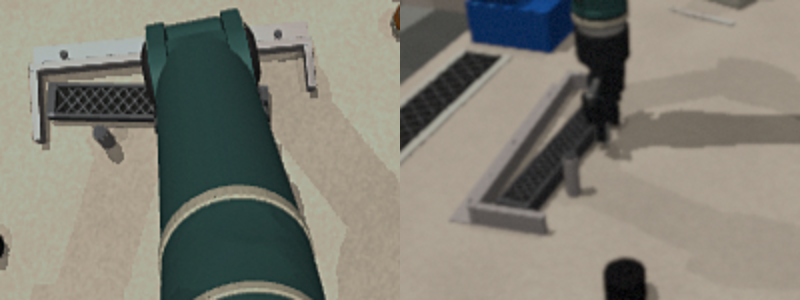

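```bash
python3 -c "
from h import *
print(inv(B,w('top',np.array([160,120])+np.array([[49,85],[50,121],[155,119],[268,90],[269,110]])/2,25)))"
```

```text
[[ -19.9654375   156.96984171]
 [ -66.77899629  158.37951492]
 [ -76.70110528   25.86100552]
 [ -52.85735771 -119.22718037]
 [ -78.677401   -118.00745819]]
```

The grille's left end is at y≈157 behind the post, and about 5° of tilt remains. I'll finish the swing, then re-centre and push square towards the back wall.

Emit:
drive_tool([
  [[6,0,0,0,0,0.008,0.5],[5,0,0,0,0,0,0.5],[0,0,0,0,0,0,0.5],[-15,0,0,0,0,0,0.5],[0,-28,0,0,0,0,0.5],[0,-28,0,0,0,0,0.5],[12,0,0,0,0,0,0.5],[6,0,0,0,0,0,0.5],[6,0,0,0,0,0,0.5],[6,0,0,0,0,0,0.5],[6,0,0,0,0,0,0.5],[0,0,0,0,0,0,0.5]],
])

```text
t: 14.75
eef_pos: [620.8, 6.5, 4.9]
tool_rot: [0.0, 0.999, 0.032, -0.0]
force: [-0.1, -0.9, 0.0]
gripper_width: 0.497
finger_force: 0.5
```

```bash
python3 -c "
from h import *
nav(-56,10,5,bay=True,yaw=0)"
```

```text
t 14.75 tcp [620.8   6.5   4.9] bay [-68.1   8.3] yaw_bay -0.1 tilt [-0.001  0.001 -1.   ] F [-0.1 -0.9  0. ] w 0.5 q7 [ 0.08  0.73 -0.2   1.78  0.22  0.65 -1.75]
delta tool [12.1 -1.8 -0.1]
turn z -0.002
```

Emit:
drive_tool([
  [[4,0,0,0,0,0,0.5],[4,0,0,0,0,0,0.5],[3,0,0,0,0,0,0.5],[2,0,0,0,0,0,0.5]],
])

```text
t: 15.15
eef_pos: [633.3, 8.2, 4.8]
tool_rot: [0.0, 0.999, 0.033, -0.001]
force: [-6.8, -0.5, 4.4]
gripper_width: 0.499
finger_force: 3.4
```

Emit:
drive_tool([
  [[1,0,0,0,0,0,0.5],[1,0,0,0,0,0,0.5]],
])

```text
t: 15.35
eef_pos: [633.3, 8.2, 4.9]
tool_rot: [0.001, 0.999, 0.033, -0.003]
force: [-10.5, -1.4, 7.0]
gripper_width: 0.499
finger_force: 5.3
```

The tool has stalled and the force is rising, so the grille is against the back wall. I'll press slightly more, back off, lift clear and look.

Emit:
drive_tool([
  [[1,0,0,0,0,0,0.5],[0,0,0,0,0,0,0.5],[-8,0,0,0,0,0,0.5],[-8,0,0,0,0,0,0.5],[0,0,-30,0,0,0,0.5],[0,0,-45,0,0,0,0.5],[-40,10,-20,0,0,0,0.5],[-45,30,-20,0,0,0,0.5],[-45,30,0,0,0,0,0.5],[-45,30,0,0,0,0,0.5],[0,40,0,0,0,0,0.5],[0,40,0,0,0,0,0.5]],
])

```text
t: 16.55
eef_pos: [469.7, -175.2, 118.5]
tool_rot: [0.001, 0.999, 0.033, 0.001]
force: [0.4, -0.7, 0.4]
gripper_width: 0.499
finger_force: 0.0
```

Emit:
drive_tool([
  [[0,42,0,0,0,0,0.5],[0,42,0,0,0,0,0.5],[0,42,0,0,0,0,0.5],[0,42,0,0,0,0,0.5],[0,0,0,0,0,0,0.5]],
])

```text
t: 17.05
eef_pos: [480.4, -349.3, 118.1]
tool_rot: [0.003, 1.0, 0.028, 0.001]
force: [-1.0, -0.2, 0.1]
gripper_width: 0.504
finger_force: 0.0
```

```bash
python3 - <<'E'
from h import *
nav()
a=robot.grab_frame('top');b=robot.grab_frame('side')
x=cv2.resize(a[125:225,165:335],None,fx=4,fy=4,interpolation=cv2.INTER_CUBIC)
y=cv2.resize(b[170:285,150:265],None,fx=1.7,fy=1.7)
o=np.zeros((600,680,3),np.uint8);o[:400]=x;o[400:400+195,:195]=y[:195,:195]
z=cv2.resize(a,None,fx=.48,fy=.48)[:200];o[400:600,300:300+z.shape[1]]=z
cv2.imwrite('pics/fin.png',o)
E
```

```text
t 17.05 tcp [ 480.4 -349.3  118.1] bay [-231.7 -337.4] yaw_bay -0.52 tilt [ 0.002  0.005 -1.   ] F [-1.  -0.2  0.1] w 0.5 q7 [ 0.71  0.52 -0.18  1.83  0.13  0.8  -1.05]
```

View pics/fin.png

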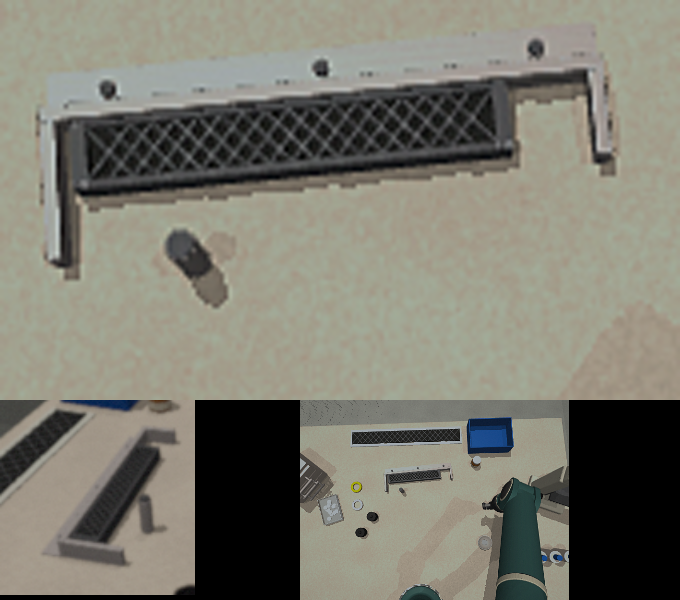

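The grille lies along the back wall from about (75,150) to (508,115), clear of both end walls and the post. The caps, rings, jar and dish are where they were.

```bash
python3 -c "
from h import *
p=np.array([165,125])+(np.array([[72,120],[505,80],[513,146],[84,185]])+.5)/4-.5
g,e=fit(GR,w('top',p,25));print(inv(B,g[:2]),np.degrees(g[2]-B[2]),e)
print(robot.sign_off())"
```

```text
[-20.66263284  20.5401527 ] 0.018778497110962442 5.080382773308429
the job is handed in; nothing more can be done
None
```

The grille section is inside the bay, flat along its back wall (measured within about 0.1° of parallel), with nothing else seen to have moved, and the job is handed in at about 17 s.

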